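# Slide the coupon tray home and draw the needle file out from under it

## Task

The blue file chest's tray of weld coupons has been left pulled out over the well: slide it fully home, back under the chest's fixed cover until it meets its stop, with all three coupons still in it. Then take the orange-handled needle file from the well beneath; it is longer than the opening whichever way it is turned, so tip its handle end up and draw it out at a slant, easing it past the tray and the chest's end wall without forcing it. Finish while still holding the file in the air, all of it well clear above the chest, and leave the ring gauge and the two sleeves where they are.

Things in the scene. Friction and masses are not known exactly. Their poses are not given: they have to be found in the camera images.
- chest: Fixed blue sheet-steel file chest, 230 (x) x 166 (y) mm, walls 4 mm, inside 222 x 158 mm. Origin: middle of its footprint, on the bench top; x runs from its open end (away from the robot) to its covered end (nearer the robot), z up. The tray rests 55 mm above the bench on runners 11 mm wide on both side walls, caught under lips and cover: it slides along x but cannot be lifted out
- end_rim (a point): Middle of the top of the wall at the chest's open end, 79 mm above the bench (the rim all round is a rounded bead 6 mm thick). The wall's inner face is 2 mm further along the chest's x
- cover_edge (a point): Middle of the free edge of the chest's fixed cover, at x = 46 mm in the chest's frame; its top, with a rubber mat, is 77 to 79 mm above the bench. From this edge to the open end the chest is open above, apart from a lip 8 mm wide, 73 to 77 mm above the bench, along each side wall (142 mm clear between them)
- well_floor (a point): Point on the grey floor of the well, 12 mm above the bench, in the middle of the opening that is left when the tray is home. The floor is 222 x 158 mm; it runs on under the tray, whose underside is 43 mm above it
- tray: Loose open aluminium tray, 95 (x) x 154 (y) x 16 mm high, sheet 2.5 mm, about 0.3 kg, with three coupons in it. Origin: centre of its underside; axes like the chest's. Push its front wall to slide it home, towards the robot (a few N). Home: it meets the wall of the chest's covered end, its origin at x = 63.5 mm in the chest's frame; at the start 57 to 82 mm short of that
- tray_front (a point): Middle of the outer face of the tray's front wall (the side away from the robot), 8 mm above its underside. Two black knobs stand 12 mm out of this face, 52 mm to either side. With the tray home this face is 30 mm outside the cover's edge, and 127 mm of opening are left between it and the wall at the chest's open end
- needle_file: Needle file in the well, 184 mm long: round orange handle 75 mm long, 12.4 mm thick; dark blade 5.4 mm thick; 0.03 kg. The handle points to the wall at the chest's open end and ends 7 to 22 mm from it; the blade lies under the tray, roughly along the chest's x. Origin: middle of its length, on its underside; take its direction from its two end points
- handle_end (a point): Middle of the end face of the file's orange handle, on the file's axis (6.2 mm above the floor it lies on)
- file_tip (a point): Tip of the file's blade, on the file's axis
- coupon_1: Grey weld coupon with a bead, 28 x 52 x 9 mm, lying in the tray. Origin: centre of its underside
- coupon_2: Black weld coupon with a bead, 32 x 48 x 9 mm, lying in the tray. Origin: centre of its underside
- coupon_3: Grey weld coupon with a bead, 33 x 42 x 9 mm, lying in the tray. Origin: centre of its underside
- ring_gauge: Bystander: steel ring 49 mm across, 15 mm high, lying on the black rubber mat on the chest's cover. Origin: centre of its underside
- sleeve_1: Bystander: grey steel sleeve, 25 mm across, 30 mm high, standing on the bench to the right of the chest. Origin: centre of its underside
- sleeve_2: Bystander: grey steel sleeve, 25 mm across, 30 mm high, standing on the bench to the right of the chest. Origin: centre of its underside
Mind the look-alikes: they are no part of the job. Leave any yellow look-alike of the coupon_3 alone.

How it is judged:
On the way, in this order (a step that is already met when the one before it is completed fails the run):
1. the tray is home against its stop while the file still lies in the well (x of tray in the frame of chest above 0.0575 m and height (world z) of handle_end below 0.035 m), for 0.2 s.
2. the file is tipped at a slant through the opening, handle end above the rim and blade tip still in the well (height (world z) of handle_end above 0.085 m and height (world z) of file_tip below 0.06 m), for 0.1 s.
At the end, for the whole second after the job is handed in: The file is held still in the gripper, both its ends at least 20 mm above the chest's rim, touching neither chest nor tray; the tray is within 6 mm of its stop under the cover and all three coupons lie in it (height (world z) of each of handle_end, file_tip above 0.1 m and contact force between the fingers and needle_file above 1 N and contact force between needle_file and chest below 0.05 N and contact force between needle_file and tray below 0.05 N and linear speed of needle_file below 0.05 m/s and x of tray in the frame of chest above 0.0575 m and horizontal distance between each of coupon_1, coupon_2, coupon_3 and tray below 0.08 m and z of coupon_1 in the frame of tray between -0.001 and 0.02 m and z of coupon_2 in the frame of tray between -0.001 and 0.02 m and z of coupon_3 in the frame of tray between -0.001 and 0.02 m); the arm keeps its last pose, push and grip.
It fails at once if the file is forced (over 30 N) against the chest or the tray (contact force between needle_file and chest above 30 N or contact force between needle_file and tray above 30 N).
It fails at once if the ring gauge is moved by more than 20 mm (distance of ring_gauge from where it was at the start of the episode above 0.02 m).
It fails at once if a sleeve is moved by more than 20 mm (distance of any of sleeve_1, sleeve_2 from where it was at the start of the episode above 0.02 m).
It also fails if it takes over 51 s, if anything falls off the work surface, if the arm or the gripper's body presses on something with over 40 N, if the wrist force passes 120 N, or if a joint passes its speed limit or range.

## Robot

A 6-joint arm with a two-finger parallel gripper is mounted at the origin on a cart in front of the work surface, level with it; the furniture and walls round the work are solid. World frame = base frame: x ahead of the robot, y to its left, z up, the work surface at z = 0. Lengths are in m, angles in rad, forces in N, time in s.
With the tool pointing down it reaches from about 0.375 to 0.75 m from the base axis. Payload 9 kg.
Tool frame: the origin (TCP) lies at the very end of the fingers, on their centre line; the grasp point (between the pads) lies 19 mm behind it; z points along the fingers, y is the line along which they close (so a half turn about z gives the same grasp; the last joint's range is limited). The gripper opens to 85 mm and grips with 20 to 120 N. Pads are 22 mm wide; open, the fingers measure 114 mm over their backs; the gripper's body (76 mm by 85 mm) begins 54 mm behind the grasp point. The pads swing forward as they close: fully open they stand 13 mm farther back than shut.
Start: joints at [-1.351, 0.104, 0.097, 1.564, 0, 1.353], TCP at [0.254, -0.543, 0.231] pointing down, gripper open.
Joint ranges: [-2.99, 2.99], [-0.84, 1.86], [-1.1, 1.16], [-1.84, 2.11], [-1.51, 1.56], [-3.14, 3.14]. Speed limits (rad/s): [2.22, 2.22, 2.57, 3.14, 3.14, 3.14].

## Interface

Orientations are given as a rotation vector (axis times angle).
In Python, from cell import bot gives the robot as it stands.
- The arm moves only by the tool play_rows, never from a script. Its argument "steps" is a list of rows, each an object of numbers: "fingers": the closure, from 0 (fully open) to 1 (shut); "dx", "dy", "dz": the shift along the world's x, y, z in mm; "yaw": the turn about the world's z in rad. In form: [{"fingers": .., "dx": .., "dy": .., "dz": .., "yaw": ..}, ...]. A call has exactly 8 rows; each row is the pose to reach, as a shift and turn from the pose commanded when the call began; what a row does not reach only later rows make up. A row lasts 1/10 s, in which the tool goes at most 50 mm and 8.59 degrees, less where a joint would pass 70% of its speed; a pose out of reach is approached as far as the arm can. A call with a gripper value outside its range is refused whole. The fingers move at their own pace and stop on an object; the grip force is fixed at half the most. Time passes only in rows, so rows that repeat a pose let the fingers close, or fill a call up. It gives the time, the measured TCP pose, the force, the opening and the grip force at its end, in the units of the state.
- bot.observe(): the state, without advancing time (a new reading comes with each control period).
- bot.grab_frame(name): name is "side" or "top"; returns the picture (420x560x3 uint8, red, green, blue); there is no depth.
- bot.camera_params(name): a dict with "vertical_fov" (degrees; the focal length in pixels is half the picture's height over the tangent of half this angle, whatever the lens; pixels are square), "cx", "cy" (the principal point, pixels), "origin" and "rotation" of the camera in the world. Camera axes: x right, y up, looking along -z (the intrinsics and any distortion apply to the point x, -y, -z); pixel columns grow to the right and rows downward; lengths in m; the calibration is good to about 2 mm. A picture is of the moment at which its call begins. camera_params takes no time and is no camera call.
- bot.sign_off(): hands the job in; it is judged then, once.
The state is a dict: "time": time; "q": joint angles; "joint_vel": joint speeds; "joint_efforts": joint torques, N m; "eef_pos": TCP position; "ee_rot": TCP orientation; "ft_force": force on the tool from outside, world axes, zero at the start; "ft_torque": the same for the moment, N m; "opening": finger opening in m; "finger_force": force on a finger pad.
Only numpy, scipy, OpenCV 4.12 (cv2) and the standard library are available. Lean on these libraries where they do the work, as an engineer would, in place of code of your own. Each camera call takes 0.05 s, during which the arm holds its last target. There are 200 camera calls.

## Working session

There is one attempt and no reset: what is moved stays moved. The work goes in short steps, Python scripts to look and compute and a tool call to move; the robot and the scene stay as the last step left them, time stands still between calls to the robot, and variables do not carry over. Pictures are saved under pics/ and viewed, at most 10 in all, crops included, and the job is handed in when it is done.

Besides the shell and the picture viewer there is one more tool, called after "Emit:" as name([rows], argument=value, ...), one row to a line, values as JSON. play_rows: Moves the arm, as the interface text tells. Its arguments: {"type":"object","properties":{"steps":{"type":"array","items":{"type":"object","properties":{"fingers":{"type":"number"},"dx":{"type":"number"},"dy":{"type":"number"},"dz":{"type":"number"},"yaw":{"type":"number"}}}}},"required":["steps"]}

```bash
ls; mkdir -p pics
python3 - <<'E'
from cell import bot
import cv2
for n in("side","top"):
    cv2.imwrite(f"pics/{n}0.png",cv2.resize(bot.grab_frame(n)[:,:,::-1],(800,600),interpolation=cv2.INTER_CUBIC)); print(bot.camera_params(n))
s=bot.observe();print(s)
E
```

```text
pics
{'vertical_fov': 43.66966232408262, 'cx': 284.78607656318604, 'cy': 211.42040719890545, 'origin': array([ 0.51712887, -0.72430175,  0.48919888]), 'rotation': array([ 1.06307597, -0.0420401 , -0.03527063])}
{'vertical_fov': 47.35451568357298, 'cx': 272.6090601163757, 'cy': 213.77731450122363, 'origin': array([0.43981946, 0.02232965, 0.90369676]), 'rotation': array([ 0.1040268 , -0.12183504, -1.56073666])}
{'time': 0.1, 'q': array([-1.35068273e+00,  1.04675382e-01,  9.65575673e-02,  1.56395345e+00,
       -2.39581618e-06,  1.35307808e+00]), 'joint_vel': array([ 0.00153113, -0.00127465,  0.0016271 ,  0.00081307, -0.0001978 ,
        0.00081558]), 'joint_efforts': array([ 5.76004953e-03, -5.58200562e+01,  5.04725039e+01,  1.28443507e-02,
       -2.85847836e-04,  8.74558708e-06]), 'eef_pos': array([ 0.25431263, -0.54308514,  0.23058495]), 'ee_rot': array([-3.06536918e+00, -6.81987655e-01,  6.15937042e-06]), 'ft_force': array([-0.92057004,  0.32480981, -0.10330329]), 'ft_torque': array([0.00704529, 0.04764374, 0.01787857]), 'finger_force': 0.0, 'opening': 0.08537685792895564}
```

View pics/top0.png

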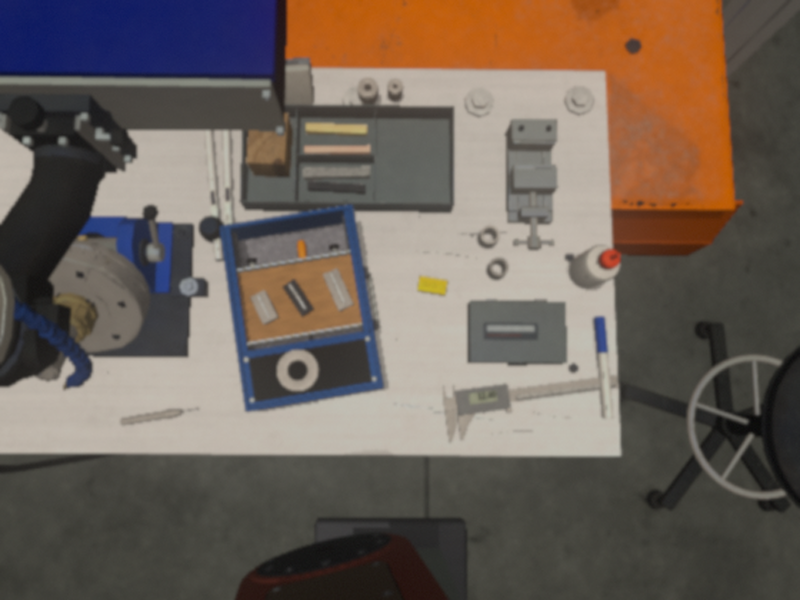

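View pics/side0.png

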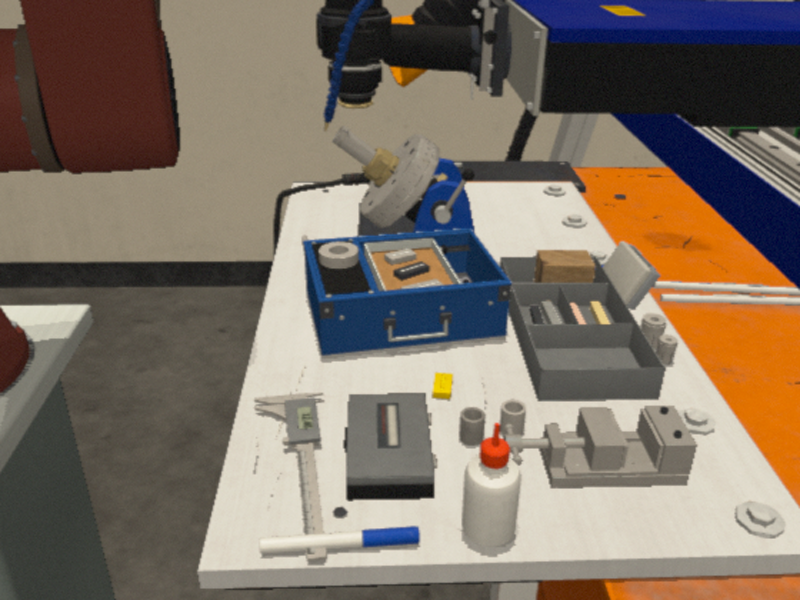

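The top view shows the chest with corners at about (222,226), (352,206), (384,388), (247,410). The orange handle is visible at (302,248), and the tray is partly open. The yellow block at (432,286) is the look-alike on the bench. The sleeves are at (487,237) and (497,268). Next, a crop.

```bash
cat > h.py <<'E'
import numpy as np, cv2
from scipy.spatial.transform import Rotation as R
from cell import bot
def cam(n):
    p=bot.camera_params(n); f=210/np.tan(np.radians(p['vertical_fov']/2)); return p,f,R.from_rotvec(p['rotation']).as_matrix()
def px2w(n,u,v,z):
    p,f,M=cam(n); d=M@np.array([(u-p['cx'])/f,-(v-p['cy'])/f,-1]); o=p['origin']; return o+d*(z-o[2])/d[2]
def w2px(n,P):
    p,f,M=cam(n); c=M.T@(np.array(P)-p['origin']); return np.array([p['cx']+f*c[0]/-c[2],p['cy']-f*c[1]/-c[2]])
def crop(n,name,u0,v0,u1,v1,s):
    im=bot.grab_frame(n)[v0:v1,u0:u1,::-1]; cv2.imwrite(f"pics/{name}.png",cv2.resize(im,None,fx=s,fy=s,interpolation=cv2.INTER_CUBIC))
E
python3 -c "
from h import *
crop('top','t1',150,140,275,290,4)"
```

```text
(no output)
```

View pics/t1.png

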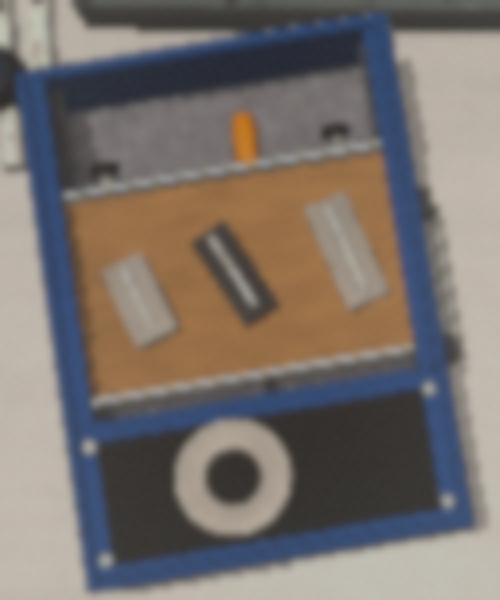

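```bash
cat >> h.py <<'E'
def c(x,y,z,u0=150,v0=140,s=4): return px2w('top',(x+.5)/s-.5+u0,(y+.5)/s-.5+v0,z)
E
python3 - <<'E'
from h import *
np.set_printoptions(precision=4,suppress=True)
C=np.array([c(18,73,.078),c(388,14,.078),c(472,527,.078),c(90,590,.078)])
print(C); d=lambda a,b:np.linalg.norm(a-b)
print([d(C[i],C[(i+1)%4]) for i in range(4)], C.mean(0))
ex=(C[2]+C[3]-C[0]-C[1]);ex/=np.linalg.norm(ex);ey=np.array([-ex[1],ex[0],0]); o=C.mean(0)
print('ex',ex,np.degrees(np.arctan2(ex[1],ex[0])))
F=lambda P:np.array([(P-o)@ex,(P-o)@ey])
for nm,P in dict(tfL=c(66,195,.071),tfR=c(383,143,.071),tbL=c(92,402,.071),tbR=c(413,347,.071),covL=c(95,437,.078),covR=c(432,381,.078),hend=c(243,111,.0182),h2=c(246.5,158,.0244),ring=c(234,477,.094),kL=c(105,170,.063),kR=c(337,131,.063)).items(): print(nm,P,F(P)*1000)
E
```

```text
[[0.6577 0.2233 0.078 ]
 [0.6862 0.0603 0.078 ]
 [0.4598 0.0212 0.078 ]
 [0.4322 0.1834 0.078 ]]
[np.float64(0.16543310770010847), np.float64(0.22971139132133514), np.float64(0.1644975908481868), np.float64(0.22901321686204723)] [0.559  0.1221 0.078 ]
ex [-0.985  -0.1723  0.    ] -170.0796241020527
tfL [0.6044 0.2016 0.071 ] [-58.4383 -70.4944]
tfR [0.6291 0.0621 0.071 ] [-58.7499  71.1964]
tbL [0.5129 0.1868 0.071 ] [ 34.2406 -71.7202]
tbR [0.538  0.0476 0.071 ] [33.4637 69.7136]
covL [0.4972 0.1836 0.078 ] [ 50.2456 -71.2564]
covR [0.5224 0.039  0.078 ] [50.2827 75.5118]
hend [0.656  0.131  0.0182] [-97.1052   7.9379]
h2 [0.632  0.128  0.0244] [-72.9173   6.7091]
ring [0.4797 0.1215 0.094 ] [ 78.1964 -13.1361]
kL [0.6175 0.1864 0.063 ] [-68.7186 -53.2457]
kR [0.6362 0.0831 0.063 ] [-69.4137  51.6555]
```

```bash
cat >> h.py <<'E'
EX=np.array([-.985,-.1723,0]);EY=np.array([.1723,-.985,0]);O=np.array([.559,.1221,0])
def W(x,y,z): return O+EX*x/1000+EY*y/1000+np.array([0,0,z/1000])
def CH(P): P=np.array(P)-O; return np.array([P@EX,P@EY,P[2]])*1000
def tri(a,b):
    A=[];r=[]
    for n,(u,v) in (('top',a),('side',b)):
        p,f,M=cam(n); d=M@np.array([(u-p['cx'])/f,-(v-p['cy'])/f,-1]);d/=np.linalg.norm(d);Q=np.eye(3)-np.outer(d,d);A.append(Q);r.append(Q@p['origin'])
    return np.linalg.lstsq(np.vstack(A),np.hstack(r),rcond=None)[0]
E
python3 - <<'E'
from h import *
np.set_printoptions(precision=4,suppress=True)
k=1/1.42857
t=lambda a,b:tri(np.array(a)*k,np.array(b)*k)
print('box low corner',t((283,130),(538,112)),'up',t((283,75),(546,43)))
print('spindle arm',t((125,160),(355,100)))
s=bot.observe()['eef_pos'];print(W(-85,0,0)-s, W(-85,0,0))
print([w2px('side',W(*p))/k for p in ((-115,83,78),(-115,-83,78),(115,83,78))])
E
```

```text
box low corner [0.7091 0.1203 0.265 ] up [0.7159 0.1099 0.3457]
spindle arm [0.579  0.2448 0.2814]
[ 0.3884  0.6799 -0.2307] [0.6427 0.1367 0.    ]
[array([510.2642, 282.6504]), array([469.628 , 227.9745]), array([317.5847, 300.3491])]
```

Emit:
play_rows([
  {"fingers": 0.5, "dx": 16, "dy": 28, "dz": 0, "yaw": 0.12},
  {"fingers": 0.5, "dx": 32, "dy": 57, "dz": 0, "yaw": 0.24},
  {"fingers": 0.5, "dx": 48, "dy": 85, "dz": 0, "yaw": 0.36},
  {"fingers": 0.5, "dx": 65, "dy": 113, "dz": 0, "yaw": 0.48},
  {"fingers": 0.5, "dx": 81, "dy": 142, "dz": 0, "yaw": 0.6},
  {"fingers": 0.5, "dx": 97, "dy": 170, "dz": 0, "yaw": 0.72},
  {"fingers": 0.5, "dx": 113, "dy": 198, "dz": 0, "yaw": 0.84},
  {"fingers": 0.5, "dx": 129, "dy": 227, "dz": 0, "yaw": 0.96},
])

```text
time: 0.95
eef_pos: [0.3838, -0.3152, 0.2311]
ee_rot: [-2.4, -2.027, -0.0]
ft_force: [-0.3, 0.8, 0.3]
opening: 0.0425
finger_force: 0.0
```

Emit:
play_rows([
  {"fingers": 0.5, "dx": 16, "dy": 28, "dz": 0, "yaw": 0.12},
  {"fingers": 0.5, "dx": 32, "dy": 57, "dz": 0, "yaw": 0.24},
  {"fingers": 0.5, "dx": 48, "dy": 85, "dz": 0, "yaw": 0.36},
  {"fingers": 0.5, "dx": 65, "dy": 113, "dz": 0, "yaw": 0.48},
  {"fingers": 0.5, "dx": 81, "dy": 142, "dz": 0, "yaw": 0.6},
  {"fingers": 0.5, "dx": 97, "dy": 170, "dz": 0, "yaw": 0.72},
  {"fingers": 0.5, "dx": 113, "dy": 198, "dz": 0, "yaw": 0.84},
  {"fingers": 0.5, "dx": 129, "dy": 227, "dz": 0, "yaw": 0.96},
])

```text
time: 1.75
eef_pos: [0.5128, -0.0882, 0.2311]
ee_rot: [-1.193, -2.906, -0.0]
ft_force: [0.2, -0.8, -0.3]
opening: 0.0426
finger_force: 0.0
```

Emit:
play_rows([
  {"fingers": 0.5, "dx": 16, "dy": 28, "dz": 0, "yaw": 0.12},
  {"fingers": 0.5, "dx": 32, "dy": 57, "dz": 0, "yaw": 0.24},
  {"fingers": 0.5, "dx": 48, "dy": 85, "dz": -10, "yaw": 0.36},
  {"fingers": 0.5, "dx": 65, "dy": 113, "dz": -25, "yaw": 0.48},
  {"fingers": 0.5, "dx": 81, "dy": 142, "dz": -40, "yaw": 0.6},
  {"fingers": 0.5, "dx": 97, "dy": 170, "dz": -60, "yaw": 0.72},
  {"fingers": 0.5, "dx": 114, "dy": 198, "dz": -80, "yaw": 0.84},
  {"fingers": 0.5, "dx": 130, "dy": 225, "dz": -100, "yaw": 0.957},
])

```text
time: 2.55
eef_pos: [0.6428, 0.1369, 0.1302]
ee_rot: [0.28, -3.129, -0.0]
ft_force: [-0.7, 0.2, 0.1]
opening: 0.0426
finger_force: 0.0
```

Run:
```python
from h import *
s=bot.observe();print(s['eef_pos'],CH(s['eef_pos']),s['q'],R.from_rotvec(s['ee_rot']).as_matrix()[:,1])
a=bot.grab_frame('top')[110:310,120:300,::-1];b=bot.grab_frame('side')[40:260,180:420,::-1]
h=lambda i:cv2.resize(i,None,fx=600/i.shape[0]*.7,fy=600/i.shape[0]*.7,interpolation=3)
cv2.imwrite('pics/a.png',np.hstack([h(a),h(b)]));print(h(a).shape,h(b).shape)
```

```text
[0.64275839 0.13692577 0.13017468] [-85.05649225  -0.17181693 130.17468406] [ 1.13418333e-02  2.82993641e-01  1.13852394e-01  1.40198449e+00
  8.92340190e-05 -1.66989690e-01] [-1.77387766e-01  9.84141026e-01  1.42745916e-04]
(420, 378, 3) (420, 458, 3)
```

View pics/a.png

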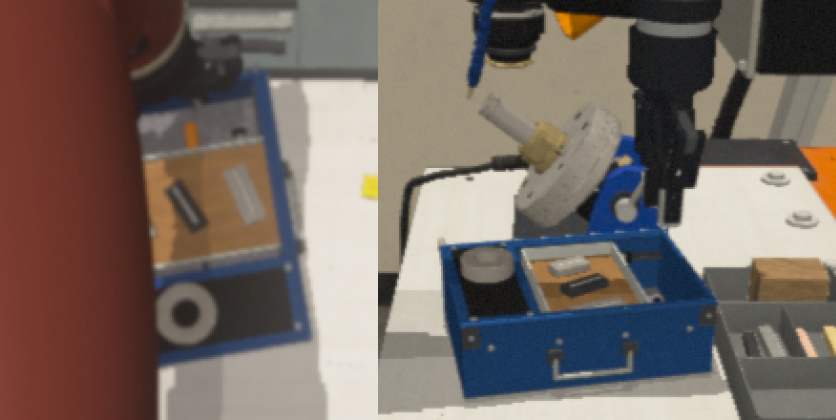

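The gripper is over the open part of the well, in front of the tray and clear of the walls. The side view shows its fingertips at (665,220). Descending.

Emit:
play_rows([
  {"fingers": 0.5, "dz": -12},
  {"fingers": 0.5, "dz": -24},
  {"fingers": 0.5, "dz": -36},
  {"fingers": 0.5, "dz": -48},
  {"fingers": 0.5, "dz": -60},
  {"fingers": 0.5, "dz": -72},
  {"fingers": 0.5, "dz": -80},
  {"fingers": 0.5, "dz": -84},
])

```text
schema error: expected keys fingers, dx, dy, dz, yaw
```

Emit:
play_rows([
  {"fingers": 0.5, "dx": 0, "dy": 0, "dz": -12, "yaw": 0},
  {"fingers": 0.5, "dx": 0, "dy": 0, "dz": -24, "yaw": 0},
  {"fingers": 0.5, "dx": 0, "dy": 0, "dz": -36, "yaw": 0},
  {"fingers": 0.5, "dx": 0, "dy": 0, "dz": -48, "yaw": 0},
  {"fingers": 0.5, "dx": 0, "dy": 0, "dz": -60, "yaw": 0},
  {"fingers": 0.5, "dx": 0, "dy": 0, "dz": -72, "yaw": 0},
  {"fingers": 0.5, "dx": 0, "dy": 0, "dz": -80, "yaw": 0},
  {"fingers": 0.5, "dx": 0, "dy": 0, "dz": -84, "yaw": 0},
])

```text
time: 3.45
eef_pos: [0.6419, 0.1355, 0.0461]
ee_rot: [0.271, -3.129, -0.0]
ft_force: [-0.7, 0.2, -0.0]
opening: 0.0426
finger_force: 0.0
```

Emit:
play_rows([
  {"fingers": 0.5, "dx": -6, "dy": -1, "dz": 0, "yaw": 0},
  {"fingers": 0.5, "dx": -12, "dy": -2, "dz": 0, "yaw": 0},
  {"fingers": 0.5, "dx": -18, "dy": -3, "dz": 0, "yaw": 0},
  {"fingers": 0.5, "dx": -24, "dy": -4, "dz": 0, "yaw": 0},
  {"fingers": 0.5, "dx": -30, "dy": -5, "dz": 0, "yaw": 0},
  {"fingers": 0.5, "dx": -36, "dy": -6, "dz": 0, "yaw": 0},
  {"fingers": 0.5, "dx": -42, "dy": -7, "dz": 0, "yaw": 0},
  {"fingers": 0.5, "dx": -48, "dy": -8, "dz": 0, "yaw": 0},
])

```text
time: 4.25
eef_pos: [0.5946, 0.1275, 0.048]
ee_rot: [-0.271, 3.128, 0.0]
ft_force: [4.4, 1.0, 2.8]
opening: 0.043
finger_force: 2.4
```

Emit:
play_rows([
  {"fingers": 0.5, "dx": -5, "dy": -1, "dz": 0, "yaw": 0},
  {"fingers": 0.5, "dx": -10, "dy": -2, "dz": 0, "yaw": 0},
  {"fingers": 0.5, "dx": -14, "dy": -2.5, "dz": 0, "yaw": 0},
  {"fingers": 0.5, "dx": -18, "dy": -3, "dz": 0, "yaw": 0},
  {"fingers": 0.5, "dx": -22, "dy": -4, "dz": 0, "yaw": 0},
  {"fingers": 0.5, "dx": -26, "dy": -4.5, "dz": 0, "yaw": 0},
  {"fingers": 0.5, "dx": -29, "dy": -5, "dz": 0, "yaw": 0},
  {"fingers": 0.5, "dx": -31, "dy": -5.5, "dz": 0, "yaw": 0},
])

```text
time: 5.05
eef_pos: [0.5638, 0.1221, 0.048]
ee_rot: [-0.272, 3.128, 0.0]
ft_force: [4.3, 1.5, 4.3]
opening: 0.0425
finger_force: 2.7
```

Run:
```python
from h import *
s=bot.observe();print(CH(s['eef_pos']),s['ft_force'])
```

```text
[-4.68238341  0.84705403 47.96523181] [4.32119222 1.51816248 4.25256302]
```

Emit:
play_rows([
  {"fingers": 0.5, "dx": -1.5, "dy": -0.3, "dz": 0, "yaw": 0},
  {"fingers": 0.5, "dx": -3, "dy": -0.5, "dz": 0, "yaw": 0},
  {"fingers": 0.5, "dx": -4, "dy": -0.7, "dz": 0, "yaw": 0},
  {"fingers": 0.5, "dx": -5, "dy": -0.9, "dz": 0, "yaw": 0},
  {"fingers": 0.5, "dx": -6, "dy": -1.1, "dz": 0, "yaw": 0},
  {"fingers": 0.5, "dx": -6.5, "dy": -1.2, "dz": 0, "yaw": 0},
  {"fingers": 0.5, "dx": -7, "dy": -1.3, "dz": 0, "yaw": 0},
  {"fingers": 0.5, "dx": -7.5, "dy": -1.4, "dz": 0, "yaw": 0},
])

```text
time: 5.85
eef_pos: [0.5564, 0.1207, 0.0479]
ee_rot: [-0.272, 3.128, 0.0]
ft_force: [5.9, 1.5, 3.5]
opening: 0.043
finger_force: 2.7
```

Emit:
play_rows([
  {"fingers": 0.5, "dx": -0.5, "dy": -0.1, "dz": 0, "yaw": 0},
  {"fingers": 0.5, "dx": -1, "dy": -0.2, "dz": 0, "yaw": 0},
  {"fingers": 0.5, "dx": -1.5, "dy": -0.3, "dz": 0, "yaw": 0},
  {"fingers": 0.5, "dx": -2, "dy": -0.35, "dz": 0, "yaw": 0},
  {"fingers": 0.5, "dx": -2, "dy": -0.35, "dz": 0, "yaw": 0},
  {"fingers": 0.5, "dx": -2, "dy": -0.35, "dz": 0, "yaw": 0},
  {"fingers": 0.5, "dx": -2, "dy": -0.35, "dz": 0, "yaw": 0},
  {"fingers": 0.5, "dx": -2, "dy": -0.35, "dz": 0, "yaw": 0},
])

```text
time: 6.65
eef_pos: [0.555, 0.1206, 0.0479]
ee_rot: [-0.272, 3.127, 0.001]
ft_force: [7.8, 2.7, 1.5]
opening: 0.0425
finger_force: 4.4
```

Emit:
play_rows([
  {"fingers": 0.5, "dx": -0.5, "dy": -0.1, "dz": 0, "yaw": 0},
  {"fingers": 0.5, "dx": -1, "dy": -0.2, "dz": 0, "yaw": 0},
  {"fingers": 0.5, "dx": -1.5, "dy": -0.3, "dz": 0, "yaw": 0},
  {"fingers": 0.5, "dx": -2, "dy": -0.35, "dz": 0, "yaw": 0},
  {"fingers": 0.5, "dx": -2, "dy": -0.35, "dz": 0, "yaw": 0},
  {"fingers": 0.5, "dx": -2, "dy": -0.35, "dz": 0, "yaw": 0},
  {"fingers": 0.5, "dx": -2, "dy": -0.35, "dz": 0, "yaw": 0},
  {"fingers": 0.5, "dx": -2, "dy": -0.35, "dz": 0, "yaw": 0},
])

```text
time: 7.45
eef_pos: [0.5548, 0.1207, 0.0484]
ee_rot: [-0.273, 3.123, 0.002]
ft_force: [16.6, 6.1, -2.9]
opening: 0.0424
finger_force: 8.9
```

The force rise shows the tray is at its stop. Backing off.

Emit:
play_rows([
  {"fingers": 0.5, "dx": 6, "dy": 1, "dz": 0, "yaw": 0},
  {"fingers": 0.5, "dx": 18, "dy": 3, "dz": 2, "yaw": 0},
  {"fingers": 0.5, "dx": 32, "dy": 6, "dz": 10, "yaw": 0},
  {"fingers": 0.5, "dx": 48, "dy": 7, "dz": 25, "yaw": 0},
  {"fingers": 0.5, "dx": 62, "dy": 8, "dz": 40, "yaw": 0},
  {"fingers": 0.5, "dx": 75, "dy": 8, "dz": 50, "yaw": 0},
  {"fingers": 0.5, "dx": 85, "dy": 8, "dz": 55, "yaw": 0},
  {"fingers": 0.5, "dx": 92, "dy": 8, "dz": 55, "yaw": 0},
])

```text
time: 8.25
eef_pos: [0.6438, 0.1278, 0.1022]
ee_rot: [0.271, -3.128, 0.0]
ft_force: [-0.4, 0.1, -0.3]
opening: 0.0426
finger_force: 0.0
```

Run:
```python
from h import *
s=bot.observe();print(CH(s['eef_pos']),s['ft_force'])
crop('top','t2',180,135,280,210,8)
```

```text
[-84.4929184    9.02284843 102.23836422] [-0.36609963  0.06735387 -0.32585602]
```

View pics/t2.png

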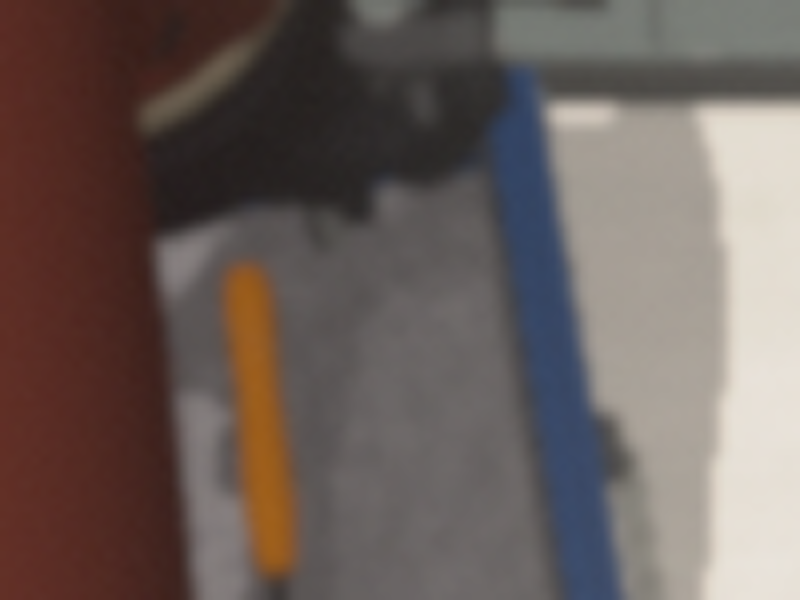

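The orange handle runs from (246,264) to (275,575) in the crop.

Run:
```python
from h import *
a=c(246,264,.0182,180,135,8);b=c(276,576,.0182,180,135,8);print(a,b,CH(a),CH(b),np.linalg.norm(a-b))
d=(b-a)/np.linalg.norm(b-a);print(np.degrees(np.arctan2(d[1],d[0])), CH(a+d*.184))
g=a+d*.011;s=bot.observe();print(g,(g-s['eef_pos'])*1000)
y=R.from_rotvec(s['ee_rot']).as_matrix()[:,1];print(np.degrees(np.arctan2(y[1],y[0])))
```

```text
[0.65562424 0.13108319 0.0182    ] [0.58097418 0.12222347 0.0182    ] [-96.7226835    7.79991977  18.2       ] [-21.66584397   3.66453444  18.2       ] 0.07517397310617406
-173.23160827873497 [86.99061384 -2.32207949 18.2       ]
[0.64470091 0.12978677 0.0182    ] [  0.48757099   2.10989023 -83.41942913]
99.90434232990117
```

Emit:
play_rows([
  {"fingers": 0.5, "dx": 2.5, "dy": 2.3, "dz": -12, "yaw": -0.055},
  {"fingers": 0.5, "dx": 2.5, "dy": 2.3, "dz": -26, "yaw": -0.055},
  {"fingers": 0.5, "dx": 2.5, "dy": 2.3, "dz": -40, "yaw": -0.055},
  {"fingers": 0.5, "dx": 2.5, "dy": 2.3, "dz": -54, "yaw": -0.055},
  {"fingers": 0.5, "dx": 2.5, "dy": 2.3, "dz": -66, "yaw": -0.055},
  {"fingers": 0.5, "dx": 2.5, "dy": 2.3, "dz": -76, "yaw": -0.055},
  {"fingers": 0.5, "dx": 2.5, "dy": 2.3, "dz": -83, "yaw": -0.055},
  {"fingers": 0.5, "dx": 2.5, "dy": 2.3, "dz": -87, "yaw": -0.055},
])

```text
time: 9.1
eef_pos: [0.6461, 0.1302, 0.0146]
ee_rot: [0.186, -3.136, -0.0]
ft_force: [0.3, 0.5, 0.5]
opening: 0.0426
finger_force: 0.0
```

Emit:
play_rows([
  {"fingers": 0.6, "dx": 0, "dy": 0, "dz": -0.5, "yaw": 0},
  {"fingers": 0.7, "dx": 0, "dy": 0, "dz": -0.5, "yaw": 0},
  {"fingers": 0.8, "dx": 0, "dy": 0, "dz": -0.5, "yaw": 0},
  {"fingers": 0.9, "dx": 0, "dy": 0, "dz": -0.5, "yaw": 0},
  {"fingers": 0.9, "dx": 0, "dy": 0, "dz": -0.5, "yaw": 0},
  {"fingers": 0.9, "dx": 0, "dy": 0, "dz": -0.5, "yaw": 0},
  {"fingers": 0.9, "dx": 0, "dy": 0, "dz": -0.5, "yaw": 0},
  {"fingers": 0.9, "dx": 0, "dy": 0, "dz": -0.5, "yaw": 0},
])

```text
time: 9.9
eef_pos: [0.647, 0.1303, 0.0157]
ee_rot: [-0.186, 3.135, 0.0]
ft_force: [-0.8, -0.8, 5.9]
opening: 0.01
finger_force: 59.2
```

Emit:
play_rows([
  {"fingers": 0.9, "dx": 0, "dy": 0, "dz": 2, "yaw": 0},
  {"fingers": 0.9, "dx": 0, "dy": 0, "dz": 5, "yaw": 0},
  {"fingers": 0.9, "dx": 0, "dy": 0, "dz": 9, "yaw": 0},
  {"fingers": 0.9, "dx": 0, "dy": 0, "dz": 13, "yaw": 0},
  {"fingers": 0.9, "dx": 0, "dy": 0, "dz": 17, "yaw": 0},
  {"fingers": 0.9, "dx": 0, "dy": 0, "dz": 21, "yaw": 0},
  {"fingers": 0.9, "dx": 0, "dy": 0, "dz": 24, "yaw": 0},
  {"fingers": 0.9, "dx": 0, "dy": 0, "dz": 25, "yaw": 0},
])

```text
time: 10.7
eef_pos: [0.6467, 0.1303, 0.0404]
ee_rot: [-0.185, 3.135, 0.0]
ft_force: [0.3, -0.8, -0.5]
opening: 0.0106
finger_force: 58.6
```

Run:
```python
from h import *
s=bot.observe();print(CH(s['eef_pos']),s['ft_force'],s['ft_torque'])
a=bot.grab_frame('top')[135:225,180:280,::-1];b=bot.grab_frame('side')[130:220,260:370,::-1]
h=lambda i,k:cv2.resize(i,None,fx=k,fy=k,interpolation=2)
cv2.imwrite('pics/b.png',np.hstack([h(a,3.8),h(b,3.8)]))
```

```text
[-87.76518337   7.07141282  40.39302004] [ 0.32590196 -0.77187701 -0.45823049] [ 0.03301384 -0.02422163  0.05374733]
```

View pics/b.png

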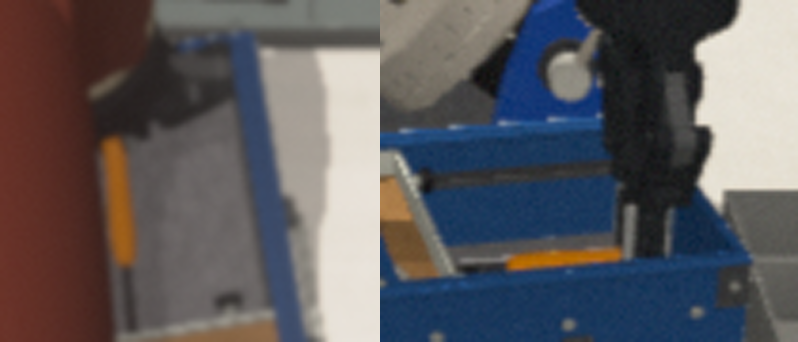

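The file is held and lifted about level: the handle in the side view runs (510–620, 262). Easing upward so the blade pivots against the tray edge.

Emit:
play_rows([
  {"fingers": 0.9, "dx": 0, "dy": 0, "dz": 2, "yaw": 0},
  {"fingers": 0.9, "dx": 0, "dy": 0, "dz": 4, "yaw": 0},
  {"fingers": 0.9, "dx": 0, "dy": 0, "dz": 6, "yaw": 0},
  {"fingers": 0.9, "dx": 0, "dy": 0, "dz": 8, "yaw": 0},
  {"fingers": 0.9, "dx": 0, "dy": 0, "dz": 9, "yaw": 0},
  {"fingers": 0.9, "dx": 0, "dy": 0, "dz": 10, "yaw": 0},
  {"fingers": 0.9, "dx": 0, "dy": 0, "dz": 11, "yaw": 0},
  {"fingers": 0.9, "dx": 0, "dy": 0, "dz": 12, "yaw": 0},
])

```text
time: 11.6
eef_pos: [0.6464, 0.1303, 0.0517]
ee_rot: [0.186, -3.136, -0.0]
ft_force: [0.6, 0.6, -2.3]
opening: 0.0104
finger_force: 58.5
```

Emit:
play_rows([
  {"fingers": 0.9, "dx": 0, "dy": 0, "dz": 0.5, "yaw": 0},
  {"fingers": 0.9, "dx": 0, "dy": 0, "dz": 1, "yaw": 0},
  {"fingers": 0.9, "dx": 0, "dy": 0, "dz": 1.5, "yaw": 0},
  {"fingers": 0.9, "dx": 0, "dy": 0, "dz": 2, "yaw": 0},
  {"fingers": 0.9, "dx": 0, "dy": 0, "dz": 2.5, "yaw": 0},
  {"fingers": 0.9, "dx": 0, "dy": 0, "dz": 3, "yaw": 0},
  {"fingers": 0.9, "dx": 0, "dy": 0, "dz": 3.5, "yaw": 0},
  {"fingers": 0.9, "dx": 0, "dy": 0, "dz": 4, "yaw": 0},
])

```text
time: 12.4
eef_pos: [0.6465, 0.1303, 0.0559]
ee_rot: [-0.186, 3.136, 0.0]
ft_force: [3.1, 0.7, -4.1]
opening: 0.0101
finger_force: 58.5
```

Emit:
play_rows([
  {"fingers": 0.9, "dx": 0, "dy": 0, "dz": 1, "yaw": 0},
  {"fingers": 0.9, "dx": 0, "dy": 0, "dz": 2, "yaw": 0},
  {"fingers": 0.9, "dx": 0, "dy": 0, "dz": 3, "yaw": 0},
  {"fingers": 0.9, "dx": 0, "dy": 0, "dz": 4, "yaw": 0},
  {"fingers": 0.9, "dx": 0, "dy": 0, "dz": 5, "yaw": 0},
  {"fingers": 0.9, "dx": 0, "dy": 0, "dz": 6, "yaw": 0},
  {"fingers": 0.9, "dx": 0, "dy": 0, "dz": 7, "yaw": 0},
  {"fingers": 0.9, "dx": 0, "dy": 0, "dz": 8, "yaw": 0},
])

```text
time: 13.2
eef_pos: [0.6461, 0.1302, 0.0637]
ee_rot: [0.186, -3.135, 0.0]
ft_force: [0.4, -1.1, -4.4]
opening: 0.0102
finger_force: 58.9
```

Emit:
play_rows([
  {"fingers": 0.9, "dx": 0, "dy": 0, "dz": 2, "yaw": 0},
  {"fingers": 0.9, "dx": 0, "dy": 0, "dz": 4, "yaw": 0},
  {"fingers": 0.9, "dx": 0, "dy": 0, "dz": 6, "yaw": 0},
  {"fingers": 0.9, "dx": 0, "dy": 0, "dz": 8, "yaw": 0},
  {"fingers": 0.9, "dx": 0, "dy": 0, "dz": 10, "yaw": 0},
  {"fingers": 0.9, "dx": 0, "dy": 0, "dz": 12, "yaw": 0},
  {"fingers": 0.9, "dx": 0, "dy": 0, "dz": 14, "yaw": 0},
  {"fingers": 0.9, "dx": 0, "dy": 0, "dz": 16, "yaw": 0},
])

```text
time: 14.0
eef_pos: [0.6465, 0.1301, 0.0801]
ee_rot: [-0.186, 3.136, -0.0]
ft_force: [1.6, 0.0, -4.0]
opening: 0.0101
finger_force: 58.5
```

Emit:
play_rows([
  {"fingers": 0.9, "dx": 0, "dy": 0, "dz": 2, "yaw": 0},
  {"fingers": 0.9, "dx": 0, "dy": 0, "dz": 4, "yaw": 0},
  {"fingers": 0.9, "dx": 0, "dy": 0, "dz": 6, "yaw": 0},
  {"fingers": 0.9, "dx": 0, "dy": 0, "dz": 8, "yaw": 0},
  {"fingers": 0.9, "dx": 0, "dy": 0, "dz": 10, "yaw": 0},
  {"fingers": 0.9, "dx": 0, "dy": 0, "dz": 12, "yaw": 0},
  {"fingers": 0.9, "dx": 0, "dy": 0, "dz": 14, "yaw": 0},
  {"fingers": 0.9, "dx": 0, "dy": 0, "dz": 16, "yaw": 0},
])

```text
time: 14.8
eef_pos: [0.6463, 0.1304, 0.096]
ee_rot: [0.186, -3.136, -0.001]
ft_force: [1.3, 2.4, -5.6]
opening: 0.0098
finger_force: 58.5
```

Run:
```python
from h import *
s=bot.observe();print(CH(s['eef_pos']),s['ft_force'],s['ft_torque'])
a=bot.grab_frame('top')[135:235,180:280,::-1];b=bot.grab_frame('side')[120:220,260:370,::-1]
h=lambda i,k:cv2.resize(i,None,fx=k,fy=k,interpolation=2)
cv2.imwrite('pics/d.png',np.hstack([h(a,3.8),h(b,3.8)]))
```

```text
[-87.42540206   6.85381653  95.98720942] [ 1.28680435  2.39692709 -5.58450636] [ 0.45914372 -0.5418083  -0.10936299]
```

View pics/d.png

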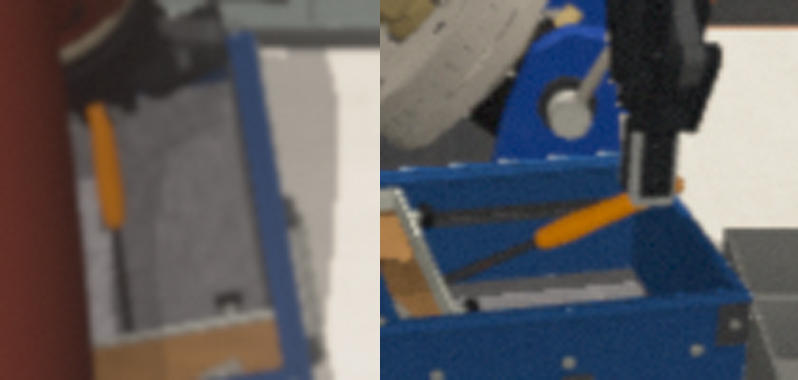

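The file is slanted, with its handle end at (678,186) sticking out behind the fingers and the blade under the tray edge. Continuing.

Emit:
play_rows([
  {"fingers": 0.9, "dx": 0, "dy": 0, "dz": 2, "yaw": 0},
  {"fingers": 0.9, "dx": 0, "dy": 0, "dz": 4, "yaw": 0},
  {"fingers": 0.9, "dx": 0, "dy": 0, "dz": 6, "yaw": 0},
  {"fingers": 0.9, "dx": 0, "dy": 0, "dz": 8, "yaw": 0},
  {"fingers": 0.9, "dx": 0, "dy": 0, "dz": 10, "yaw": 0},
  {"fingers": 0.9, "dx": 0, "dy": 0, "dz": 12, "yaw": 0},
  {"fingers": 0.9, "dx": 0, "dy": 0, "dz": 14, "yaw": 0},
  {"fingers": 0.9, "dx": 0, "dy": 0, "dz": 16, "yaw": 0},
])

```text
time: 15.7
eef_pos: [0.6464, 0.1302, 0.112]
ee_rot: [-0.185, 3.136, -0.0]
ft_force: [0.7, 1.4, -3.2]
opening: 0.0101
finger_force: 58.5
```

Emit:
play_rows([
  {"fingers": 0.9, "dx": 0, "dy": 0, "dz": 2, "yaw": 0},
  {"fingers": 0.9, "dx": 0, "dy": 0, "dz": 4, "yaw": 0},
  {"fingers": 0.9, "dx": 0, "dy": 0, "dz": 6, "yaw": 0},
  {"fingers": 0.9, "dx": 0, "dy": 0, "dz": 8, "yaw": 0},
  {"fingers": 0.9, "dx": 0, "dy": 0, "dz": 10, "yaw": 0},
  {"fingers": 0.9, "dx": 0, "dy": 0, "dz": 12, "yaw": 0},
  {"fingers": 0.9, "dx": 0, "dy": 0, "dz": 14, "yaw": 0},
  {"fingers": 0.9, "dx": 0, "dy": 0, "dz": 16, "yaw": 0},
])

```text
time: 16.5
eef_pos: [0.6464, 0.1302, 0.128]
ee_rot: [0.186, -3.136, 0.0]
ft_force: [0.1, -1.0, -2.5]
opening: 0.0103
finger_force: 58.5
```

Emit:
play_rows([
  {"fingers": 0.9, "dx": 0, "dy": 0, "dz": 2, "yaw": 0},
  {"fingers": 0.9, "dx": 0, "dy": 0, "dz": 4, "yaw": 0},
  {"fingers": 0.9, "dx": 0, "dy": 0, "dz": 6, "yaw": 0},
  {"fingers": 0.9, "dx": 0, "dy": 0, "dz": 8, "yaw": 0},
  {"fingers": 0.9, "dx": 0, "dy": 0, "dz": 10, "yaw": 0},
  {"fingers": 0.9, "dx": 0, "dy": 0, "dz": 12, "yaw": 0},
  {"fingers": 0.9, "dx": 0, "dy": 0, "dz": 14, "yaw": 0},
  {"fingers": 0.9, "dx": 0, "dy": 0, "dz": 16, "yaw": 0},
])

```text
time: 17.3
eef_pos: [0.6464, 0.1301, 0.144]
ee_rot: [-0.186, 3.136, -0.0]
ft_force: [0.9, -1.2, -2.8]
opening: 0.01
finger_force: 58.5
```

Emit:
play_rows([
  {"fingers": 0.9, "dx": 0, "dy": 0, "dz": 2, "yaw": 0},
  {"fingers": 0.9, "dx": 0, "dy": 0, "dz": 4, "yaw": 0},
  {"fingers": 0.9, "dx": 0, "dy": 0, "dz": 6, "yaw": 0},
  {"fingers": 0.9, "dx": 0, "dy": 0, "dz": 8, "yaw": 0},
  {"fingers": 0.9, "dx": 0, "dy": 0, "dz": 10, "yaw": 0},
  {"fingers": 0.9, "dx": 0, "dy": 0, "dz": 12, "yaw": 0},
  {"fingers": 0.9, "dx": 0, "dy": 0, "dz": 14, "yaw": 0},
  {"fingers": 0.9, "dx": 0, "dy": 0, "dz": 16, "yaw": 0},
])

```text
time: 18.1
eef_pos: [0.6464, 0.1303, 0.16]
ee_rot: [-0.186, 3.136, 0.0]
ft_force: [1.3, 0.4, -3.3]
opening: 0.0097
finger_force: 57.4
```

Emit:
play_rows([
  {"fingers": 0.9, "dx": 0, "dy": 0, "dz": 2, "yaw": 0},
  {"fingers": 0.9, "dx": 0, "dy": 0, "dz": 4, "yaw": 0},
  {"fingers": 0.9, "dx": 0, "dy": 0, "dz": 6, "yaw": 0},
  {"fingers": 0.9, "dx": 0, "dy": 0, "dz": 8, "yaw": 0},
  {"fingers": 0.9, "dx": 0, "dy": 0, "dz": 10, "yaw": 0},
  {"fingers": 0.9, "dx": 0, "dy": 0, "dz": 12, "yaw": 0},
  {"fingers": 0.9, "dx": 0, "dy": 0, "dz": 14, "yaw": 0},
  {"fingers": 0.9, "dx": 0, "dy": 0, "dz": 16, "yaw": 0},
])

```text
time: 18.9
eef_pos: [0.6464, 0.1303, 0.1761]
ee_rot: [-0.186, 3.136, 0.0]
ft_force: [0.9, 0.4, -2.6]
opening: 0.0095
finger_force: 55.7
```

Emit:
play_rows([
  {"fingers": 0.9, "dx": 0, "dy": 0, "dz": 2, "yaw": 0},
  {"fingers": 0.9, "dx": 0, "dy": 0, "dz": 4, "yaw": 0},
  {"fingers": 0.9, "dx": 0, "dy": 0, "dz": 6, "yaw": 0},
  {"fingers": 0.9, "dx": 0, "dy": 0, "dz": 8, "yaw": 0},
  {"fingers": 0.9, "dx": 0, "dy": 0, "dz": 10, "yaw": 0},
  {"fingers": 0.9, "dx": 0, "dy": 0, "dz": 12, "yaw": 0},
  {"fingers": 0.9, "dx": 0, "dy": 0, "dz": 14, "yaw": 0},
  {"fingers": 0.9, "dx": 0, "dy": 0, "dz": 16, "yaw": 0},
])

```text
time: 19.7
eef_pos: [0.6464, 0.1303, 0.192]
ee_rot: [-0.186, 3.136, 0.0]
ft_force: [0.3, 0.7, -1.6]
opening: 0.0099
finger_force: 55.7
```

Run:
```python
from h import *
s=bot.observe();print(CH(s['eef_pos']),s['ft_force'],s['ft_torque'])
a=bot.grab_frame('top')[135:255,160:280,::-1];b=bot.grab_frame('side')[90:210,260:380,::-1]
h=lambda i,k:cv2.resize(i,None,fx=k,fy=k,interpolation=2)
cv2.imwrite('pics/e.png',np.hstack([h(a,3.3),h(b,3.3)]))
```

```text
[-87.47691005   7.01475056 192.00363885] [ 0.32590471  0.70105492 -1.57089465] [ 0.09003326 -0.63001802  0.02313308]
```

View pics/e.png

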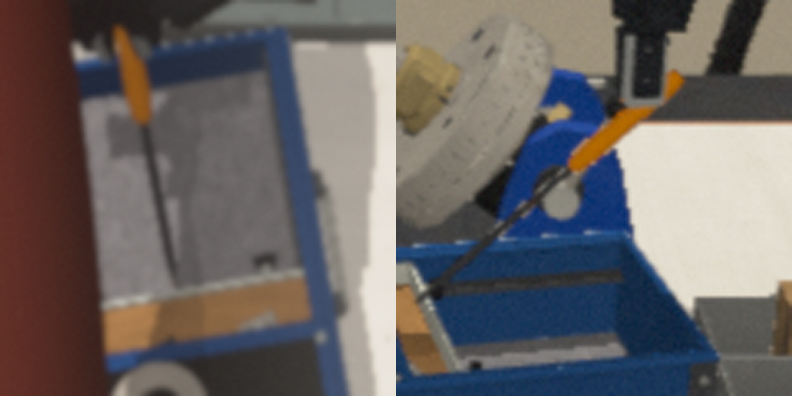

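The blade tip is just at the tray's front edge. Drawing it along its axis, then up.

Emit:
play_rows([
  {"fingers": 0.9, "dx": 1.5, "dy": 0, "dz": 2, "yaw": 0},
  {"fingers": 0.9, "dx": 3, "dy": 0.5, "dz": 4, "yaw": 0},
  {"fingers": 0.9, "dx": 4.5, "dy": 0.5, "dz": 6, "yaw": 0},
  {"fingers": 0.9, "dx": 6, "dy": 1, "dz": 8, "yaw": 0},
  {"fingers": 0.9, "dx": 8, "dy": 1, "dz": 10, "yaw": 0},
  {"fingers": 0.9, "dx": 10, "dy": 1, "dz": 12, "yaw": 0},
  {"fingers": 0.9, "dx": 12, "dy": 1, "dz": 14, "yaw": 0},
  {"fingers": 0.9, "dx": 13, "dy": 1, "dz": 16, "yaw": 0},
])

```text
time: 20.6
eef_pos: [0.6596, 0.1312, 0.208]
ee_rot: [-0.186, 3.136, 0.0]
ft_force: [0.7, 0.0, -0.7]
opening: 0.0097
finger_force: 55.5
```

Emit:
play_rows([
  {"fingers": 0.9, "dx": 0, "dy": 0, "dz": 3, "yaw": 0},
  {"fingers": 0.9, "dx": 0, "dy": 0, "dz": 6, "yaw": 0},
  {"fingers": 0.9, "dx": 0, "dy": 0, "dz": 9, "yaw": 0},
  {"fingers": 0.9, "dx": 0, "dy": 0, "dz": 12, "yaw": 0},
  {"fingers": 0.9, "dx": 0, "dy": 0, "dz": 15, "yaw": 0},
  {"fingers": 0.9, "dx": 0, "dy": 0, "dz": 18, "yaw": 0},
  {"fingers": 0.9, "dx": 0, "dy": 0, "dz": 21, "yaw": 0},
  {"fingers": 0.9, "dx": 0, "dy": 0, "dz": 24, "yaw": 0},
])

```text
time: 21.4
eef_pos: [0.6594, 0.1312, 0.2321]
ee_rot: [-0.186, 3.136, 0.0]
ft_force: [0.0, 0.1, -0.2]
opening: 0.0094
finger_force: 55.5
```

Emit:
play_rows([
  {"fingers": 0.9, "dx": -1, "dy": 0, "dz": 5, "yaw": 0},
  {"fingers": 0.9, "dx": -3, "dy": 0, "dz": 10, "yaw": 0},
  {"fingers": 0.9, "dx": -5, "dy": 0, "dz": 16, "yaw": 0},
  {"fingers": 0.9, "dx": -7, "dy": 0, "dz": 22, "yaw": 0},
  {"fingers": 0.9, "dx": -9, "dy": 0, "dz": 28, "yaw": 0},
  {"fingers": 0.9, "dx": -11, "dy": 0, "dz": 34, "yaw": 0},
  {"fingers": 0.9, "dx": -13, "dy": 0, "dz": 38, "yaw": 0},
  {"fingers": 0.9, "dx": -14, "dy": 0, "dz": 40, "yaw": 0},
])

```text
time: 22.2
eef_pos: [0.6453, 0.1313, 0.2725]
ee_rot: [-0.186, 3.135, 0.0]
ft_force: [0.6, -0.5, -0.3]
opening: 0.0097
finger_force: 55.5
```

Run:
```python
from h import *
s=bot.observe();print(CH(s['eef_pos']),s['ft_force'],s['ft_torque'])
a=bot.grab_frame('top')[125:275,150:280,::-1];b=bot.grab_frame('side')[60:210,240:390,::-1]
h=lambda i,k:cv2.resize(i,None,fx=k,fy=k,interpolation=2)
cv2.imwrite('pics/f.png',np.hstack([h(a,2.8),h(b,2.8)]))
```

```text
[-86.63153852   5.8259161  272.50010941] [ 0.57853038 -0.49278345 -0.30247584] [-0.01774113 -0.00699636  0.00585777]
```

View pics/f.png

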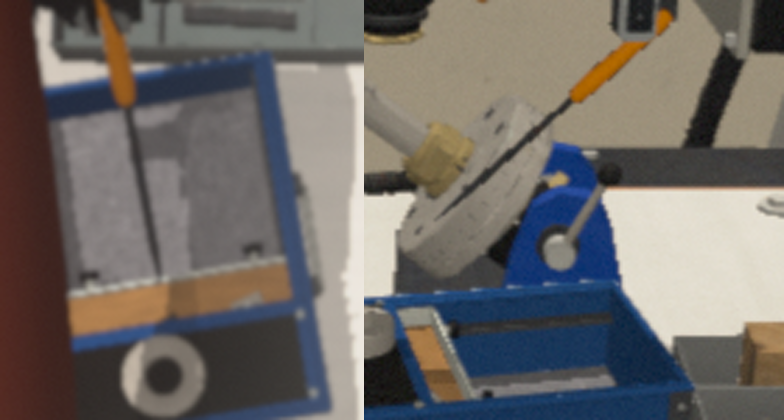

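The file is clear in the air. Its tip is at (158,270) in the top view and (440,218) in the side view. Checking the tip height and the tray.

Run:
```python
from h import *
q=lambda x,y,u,v:np.array([(x+.5)/2.8-.5+u,(y+.5)/2.8-.5+v])
a=q(158,270,150,125);b=q(440-364,218,240,60);P=tri(a,b);print('tip',P,CH(P))
for e in((72,296),(288,257)): print(CH(px2w('top',*q(*e,150,125),.071)))
```

```text
tip [0.53413518 0.11739425 0.16530353] [ 25.30264846   0.35095733 165.30352907]
[ 18.20849569 -64.61324837  71.        ]
[16.12554897 71.95887114 71.        ]
```

Emit:
play_rows([
  {"fingers": 0.9, "dx": 0, "dy": 0, "dz": 0, "yaw": 0},
  {"fingers": 0.9, "dx": 0, "dy": 0, "dz": 0, "yaw": 0},
  {"fingers": 0.9, "dx": 0, "dy": 0, "dz": 0, "yaw": 0},
  {"fingers": 0.9, "dx": 0, "dy": 0, "dz": 0, "yaw": 0},
  {"fingers": 0.9, "dx": 0, "dy": 0, "dz": 0, "yaw": 0},
  {"fingers": 0.9, "dx": 0, "dy": 0, "dz": 0, "yaw": 0},
  {"fingers": 0.9, "dx": 0, "dy": 0, "dz": 0, "yaw": 0},
  {"fingers": 0.9, "dx": 0, "dy": 0, "dz": 0, "yaw": 0},
])

```text
time: 23.1
eef_pos: [0.6454, 0.1312, 0.2718]
ee_rot: [0.186, -3.136, -0.0]
ft_force: [0.2, -0.6, -0.4]
opening: 0.0099
finger_force: 55.5
```

```bash
python3 -c "
from cell import bot
print(bot.sign_off())"
```

```text
the job is handed in; nothing more can be done
None
```

I handed the job in at about 23 s (no verdict came back): the tray is home against its stop, and the file is held in the air with its tip about 165 mm above the bench. I never touched the ring gauge or sleeves, but two coupons are now under the cover, so I couldn't see that all three are still in the tray.

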